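# Empty the catch tray, then jack it up and hold it

## Robot

A 6-joint arm with a two-finger parallel gripper is mounted at the origin on the work surface. World frame = base frame: x ahead of the robot, y to its left, z up, the work surface at z = 0. Lengths are in m, angles in rad, forces in N, time in s.
With the tool pointing down it reaches from about 0.25 to 0.725 m from the base axis. Payload 4 kg.
Tool frame: the origin (TCP) lies midway between the tips of the shut fingers; the grasp point (between the pads) lies bot.pinch_z behind it (bot.pinch_z is the distance from the TCP to the grasp point, in m); z points along the fingers, y is the direction in which the jaws open and shut (so a half turn about z gives the same grasp; the last joint's range is limited). The gripper opens to 85 mm and grips with 20 to 120 N. Pads are 22 mm wide; open, the fingers measure 114 mm over their backs; the gripper's body (76 mm by 85 mm) begins 54 mm behind the grasp point. The pads swing forward as they close: fully open they stand 13 mm farther back than shut.
Start: joints at [1.176, 0.241, 0.005, 1.335, 0, 1.571], TCP at [0.192, 0.462, 0.231] pointing down, gripper open.
Joint ranges: [-2.72, 2.72], [-1.05, 1.87], [-1.09, 1.28], [-1.99, 2.15], [-1.42, 1.44], [-3.14, 3.14]. Speed limits (rad/s): [2.79, 2.79, 3.14, 3.14, 3.14, 3.14].

## Interface

Orientations are given as a unit quaternion [x, y, z, w].
In Python, from workcell import bot gives the robot as it stands. The module is installed in compiled form; this text tells all that it offers.
- The arm moves only by the tool move_arm, never from a script. Its argument "series" is a list that holds one entry, the list of rows, each a list of 7 numbers: the shift along the world's x, y, z in cm, then the turn, a rotation vector about the world's x, y, z in degrees, then the opening, from 0 (shut) to 1 (fully open). A call has exactly 5 rows; each row shifts and turns the pose as measured when the row begins; what a row does not reach is not made up. A row lasts 1/10 s, in which the tool goes at most 50 mm and 8.59 degrees, less where a joint would pass 70% of its speed; a pose out of reach is approached as far as the arm can. A call with a gripper value outside its range is refused whole. The fingers move at their own pace and stop on an object; the grip force is fixed at half the most. Time passes only in rows, so rows that do not move let the fingers close, or fill a call up. It gives the time, the measured TCP pose, the force and the opening at its end, in the units of the state.
- bot.get_obs(): the state, without advancing time (a new reading comes with each control period).
- bot.camera(name): name is "scene" or "top" or "wrist"; returns (picture, depth): 480x640x3 uint8, red, green, blue; 480x640 float32, m along the optical axis (not along the pixel's ray), 0 where there is no reading.
- bot.camera_info(name): a dict with "vfov" (degrees; the focal length in pixels is half the picture's height over the tangent of half this angle, whatever the lens; pixels are square), "cx", "cy" (the principal point, pixels), "k1" (the pictures are not rectified: a ray, as slopes to the right and down, at radius r is drawn at 1 + k1 r^2 times it, then the intrinsics apply), "cam_to_world" (4x4, takes a point from camera to world coordinates); the wrist camera has in their place "tool_from_camera" (4x4, takes a point from camera to tool coordinates, whose origin is the TCP and whose axes are the flange's). Camera axes: x right, y down, z forward; pixel columns grow to the right and rows downward; lengths in m; the calibration is good to about 2 mm. A picture is of the moment at which its call begins: read the wrist's pose just before it. camera_info takes no time and is no camera call.
- bot.job_done(): hands the job in, once; it reports no verdict.
Trained networks look in the newest picture that a camera, given by its name, has taken for a name from the list of things; names that differ only in an ending like _2 or _b are one class to them, and where a whole thing is asked for, a point or a joint stands for the part that bears it (a point fixed in the world has none). Each returns a list of dicts, best first, with "confidence" (0 to 1); they miss things now and then, are a little off and sometimes report something else, mostly with a low value. They report only what shows in the picture. A call takes as long as a camera call.
- bot.find_in(camera, target): "at" ([x, y, z] in m, in world coordinates, good to about 4 mm: the middle of the surface that is visible of it).
The state is a dict: "clock": time; "joint_pos": joint angles; "joint_vel": joint speeds; "tau": joint torques, N m; "eef_pos": TCP position; "tool_rot": TCP orientation; "ft_force": force on the tool from outside, world axes, zero at the start; "ft_torque": the same for the moment, N m; "grip_width": finger opening in m.
Only numpy, scipy, OpenCV 4.12 (cv2) and the standard library are available. Lean on these libraries where they do the work, as an engineer would, in place of code of your own. Each camera call takes 0.05 s, during which the arm holds its last target.

## Task

Collect the two finished fittings from the deburring unit's catch tray into the grey tote. Then set the small lever jack on the bench with its saddle centred under the round ring-marked lift lug on the tray's front edge, pump the handle fully down once and let it come all the way up again, then press it fully down a second time and finish holding it down, so that the jack alone keeps the tray raised; do not let go at the end. Leave everything else on the bench where it is.

Things in the scene. Friction and masses are not known exactly. Their poses are not given: they have to be found in the camera images.
- machine: Deburring unit fixed to the bench: blue housing, 240 mm deep, 320 mm wide (its y), 165 mm high (235 mm at the back), standing from 10 mm to 250 mm on the +x side of its origin. Origin on the bench under the tray's hinge line; its -x axis points from the housing out over the steel catch tray, its y runs along the tray's front edge.
- tray_floor (a point): Centre of the top of the catch tray's floor, 111 mm above the bench, 100 mm in front of the hinge. The tray is 170 mm (machine x) by 220 mm (machine y), walls 3 mm thick, rim 121 mm above the bench; the space below it is empty. A small plain rectangular pull tab 50 mm wide sticks 15 mm out of its front edge at machine y +60 mm: not a lift point.
- lift_pad (a point): Centre of the flat underside of the lift lug: a round-ended steel tongue, 44 mm wide, 8 mm thick, with a raised ring mark on its top, sticking out 49 mm from the tray's front edge. The point is 27 mm outside that edge, at machine x -212 mm, y -40 mm, 105 mm above the bench while the tray is down. Axes as the tray's.
- tray (a joint): Hinge angle of the catch tray, rad: 0 resting level, positive with its front edge raised; it falls back by its own weight (about 5 N at the lift lug). One full stroke of the jack raises it to about 0.07.
- fitting_round: Finished steel fitting standing in the tray: round flange 42 mm diameter, 12 mm thick, below a round neck 28 mm diameter up to 55 mm height. About 0.2 kg. Origin: centre of the underside, z up.
- fitting_square: Finished steel fitting standing in the tray: square flange 42 x 42 mm, 12 mm thick, below a square neck 27 x 27 mm up to 55 mm height, sides along its x and y. About 0.2 kg. Origin: centre of the underside, z up.
- tote: Grey open plastic tote, 190 mm (its x) by 250 mm (its y), 70 mm high, walls and floor 5 mm. Loose, 0.9 kg. Origin: centre of the underside.
- tote_in (a point): Centre of the tote's inner floor, axes as the tote's.
- jack: Loose lever jack, 0.86 kg. Origin: underside, below the saddle's axis; z up, handle towards -x. Dark base plate x +35 to -240 mm, 70 mm wide, 12 mm thick; grey column 42 mm diameter at x 0, 68 mm high, carries the saddle; grey pump block 34 mm wide, 32 mm high. Handle pivot (axis along y) at x -125 mm, height 52 mm, between cheeks 48 mm apart over their outsides, 62 mm high.
- carry_post (a point): Centre of the top of the jack's upright carrying post, 95 mm above the jack's underside at jack x -85 mm: a steel block 30 mm along jack x, 20 mm wide along jack y, free of other parts from 32 to 95 mm height. Gripped across its 20 mm width the jack can be slid or lifted.
- saddle_top (a point): Centre of the top of the jack's round saddle (32 mm diameter). 93 mm above the bench with the handle up (12 mm below the lift pad), rising 26 mm in proportion to the handle's stroke.
- jack_handle (a joint): Pump handle angle, rad: 0 is up (its rest; a spring returns it there when let go), 0.45 is fully down at its stop. Needs about 3 N at the pad to start, about 10 N fully down under load.
- handle_pad (a point): Centre of the upper face of the black rubber pad (44 mm long, 34 mm wide) at the pump handle's end, 105 mm from the handle pivot. At rest the face slopes 0.4 rad (higher at the free end) and the point is about 98 mm above the bench, at jack x -219 mm; fully down about 53 mm above the bench, nearly level, at x -230 mm.
- grease_can: Bystander: grey grease can, 66 mm diameter, 120 mm tall, at the far side; leave it.
- oil_bottle: Bystander: white oil bottle, 60 mm diameter, 160 mm tall, at the far side; leave it.
- wrench: Bystander: steel wrench lying beyond the jack; leave it.
- screwdriver: Bystander: screwdriver with black handle lying near the robot; leave it.
- collar: Bystander: plain steel collar ring, 48 mm diameter, 20 mm high, beyond the jack; leave it.
- parts_bin: Bystander: empty yellow parts bin 120 x 160 x 75 mm at the far side; leave it.
- gauge_case: Bystander: flat black gauge case 70 x 150 x 30 mm near the robot; leave it.

How it is judged:
On the way, in this order (a step that is already met when the one before it is completed fails the run):
1. both fittings lie in the tote, released (x of fitting_round in the frame of tote_in between -0.09 and 0.09 m and y of fitting_round in the frame of tote_in between -0.12 and 0.12 m and z of fitting_round in the frame of tote_in between -0.01 and 0.06 m and x of fitting_square in the frame of tote_in between -0.09 and 0.09 m and y of fitting_square in the frame of tote_in between -0.12 and 0.12 m and z of fitting_square in the frame of tote_in between -0.01 and 0.06 m and contact force between the fingers and fitting_round below 0.3 N and contact force between the fingers and fitting_square below 0.3 N and linear speed of each of fitting_round, fitting_square below 0.05 m/s), for 0.2 s.
2. the jack stands on the bench, handle up, saddle within 12 mm of centred under the lift pad (horizontal distance between saddle_top and lift_pad below 0.012 m and height (world z) of jack below 0.004 m and angle between jack's own z axis and vertical below 0.05 rad and value of joint jack_handle below 0.1 rad and value of joint tray below 0.012 rad), for 0.2 s.
3. first stroke: handle fully down, the jack raising the tray (horizontal distance between saddle_top and lift_pad below 0.012 m and height (world z) of jack below 0.004 m and angle between jack's own z axis and vertical below 0.05 rad and value of joint jack_handle above 0.38 rad and value of joint tray above 0.03 rad and contact force between jack and machine above 1 N and contact force between each of the arm, the fingers and machine below 0.5 N), for 0.1 s.
4. handle back up, tray down again (all of step 2), for 0.1 s.
At the end, for the whole second after the job is handed in: The robot's fingers hold the pump handle fully down (angle over 0.38 of 0.45 rad, more than 1 N); the jack stands flat on the bench with its saddle within 12 mm of the lift pad's centre and alone carries the tray, raised over 0.03 rad and untouched by the robot; both fittings lie in the tote (all of step 3 and x of fitting_round in the frame of tote_in between -0.09 and 0.09 m and y of fitting_round in the frame of tote_in between -0.12 and 0.12 m and z of fitting_round in the frame of tote_in between -0.01 and 0.06 m and x of fitting_square in the frame of tote_in between -0.09 and 0.09 m and y of fitting_square in the frame of tote_in between -0.12 and 0.12 m and z of fitting_square in the frame of tote_in between -0.01 and 0.06 m and linear speed of each of fitting_round, fitting_square below 0.05 m/s and contact force between the fingers and jack above 1 N and linear speed of jack below 0.02 m/s); the arm keeps its last pose, push and grip.
It fails at once if a bystander is moved more than 40 mm (distance of any of grease_can, oil_bottle, wrench, screwdriver, collar, parts_bin, gauge_case from where it was at the start of the episode above 0.04 m).
It fails at once if the tote is moved more than 60 mm (distance of tote from where it was at the start of the episode above 0.06 m).
It also fails if it takes over 72 s, if anything falls off the work surface, if the arm or the gripper's body presses on something with over 40 N, if the wrist force passes 120 N, or if a joint passes its speed limit or range.

## Working session

There is one attempt and no reset: what is moved stays moved. The work goes in short steps, Python scripts to look and compute and a tool call to move; the robot and the scene stay as the last step left them, time stands still between calls to the robot, and variables do not carry over. Pictures are saved under pics/ and viewed, and the job is handed in when it is done.

Besides the shell and the picture viewer there is one more tool, called after "Emit:" as name(argument=value, ...), one argument or row to a line, values as JSON. move_arm: Moves the arm, as the interface text tells. Its arguments: {"type":"object","properties":{"series":{"type":"array","items":{"type":"array","items":{"type":"array","items":{"type":"number"}}}}},"required":["series"]}

```bash
mkdir -p pics
cat > h.py <<'E'
import numpy as np, cv2
from workcell import bot
from scipy.spatial.transform import Rotation as R
def snap(cam,fn):
    o=bot.get_obs(); p,d=bot.camera(cam); cv2.imwrite('pics/'+fn,p[:,:,::-1]); np.save('pics/'+fn[:-4]+'_d.npy',d)
    return o,p,d
def cloud(cam,o,d):
    i=bot.camera_info(cam); H,W=d.shape; f=H/2/np.tan(np.radians(i['vfov'])/2)
    v,u=np.mgrid[0:H,0:W]; K=np.array([[f,0,i['cx']],[0,f,i['cy']],[0,0,1.]])
    pts=np.stack([u.ravel(),v.ravel()],1).astype(float)
    xd=(pts-[i['cx'],i['cy']])/f; x=xd.copy()
    for _ in range(20): x=xd/(1+i['k1']*(x**2).sum(1,keepdims=True))
    P=np.c_[x,np.ones(len(x))]*d.ravel()[:,None]
    if cam=='wrist':
        T=np.eye(4);T[:3,:3]=R.from_quat(o['tool_rot']).as_matrix();T[:3,3]=o['eef_pos'];T=T@i['tool_from_camera']
    else: T=np.array(i['cam_to_world'])
    Pw=P@T[:3,:3].T+T[:3,3]; Pw[d.ravel()==0]=np.nan
    return Pw.reshape(H,W,3)
def st():
    o=bot.get_obs(); print('t',round(o['clock'],2),'p',np.round(o['eef_pos'],4),'q',np.round(o['tool_rot'],4),'w',round(o['grip_width'],4),'F',np.round(o['ft_force'],1),'j',np.round(o['joint_pos'],2)); return o
E
python3 - <<'E'
from h import *
st(); print(bot.pinch_z)
for c in ['top','scene']:
    o,p,d=snap(c,c+'0.png')
    print(c)
    for n in ['machine','tray_floor','lift_pad','fitting_round','fitting_square','tote','jack','carry_post','saddle_top','handle_pad'] if c=='top' else ['fitting_round','fitting_square','carry_post','saddle_top','handle_pad','lift_pad']:
        print(n,[(np.round(r['at'],3),round(r['confidence'],2)) for r in bot.find_in(c,n)[:2]])
st()
E
```

```text
t 0.0 p [0.1921 0.4609 0.2304] q [ 1.961e-01  9.806e-01 -1.000e-03 -2.000e-04] w 0.0853 F [-0.4 -0.8  0.4] j [ 1.18  0.24  0.    1.34 -0.    1.57]
0.0187
top
machine [(array([0.511, 0.457, 0.167]), 0.65)]
tray_floor [(array([ 0.475, -0.389,  0.006]), 0.75), (array([0.55 , 0.288, 0.11 ]), 0.65)]
lift_pad [(array([0.549, 0.286, 0.112]), 0.89)]
fitting_round [(array([0.502, 0.258, 0.145]), 0.82)]
fitting_square [(array([0.588, 0.266, 0.145]), 0.72), (array([ 0.584, -0.09 ,  0.015]), 0.47)]
tote [(array([ 0.474, -0.39 ,  0.005]), 0.59)]
jack [(array([ 0.585, -0.089,  0.012]), 0.87)]
carry_post [(array([ 0.58 , -0.091,  0.013]), 0.71), (array([0.383, 0.076, 0.02 ]), 0.39)]
saddle_top [(array([0.514, 0.458, 0.167]), 0.6), (array([0.546, 0.288, 0.11 ]), 0.54)]
handle_pad [(array([ 0.611, -0.18 ,  0.092]), 0.66), (array([ 0.741, -0.045,  0.003]), 0.36)]
scene
fitting_round [(array([0.511, 0.253, 0.139]), 0.79), (array([ 0.741, -0.041,  0.007]), 0.59)]
fitting_square [(array([0.604, 0.263, 0.136]), 0.77)]
carry_post [(array([ 0.598, -0.113,  0.017]), 0.7)]
saddle_top [(array([0.566, 0.005, 0.093]), 0.49)]
handle_pad [(array([ 0.61 , -0.194,  0.093]), 0.8)]
lift_pad [(array([0.553, 0.251, 0.115]), 0.65)]
t 0.9 p [0.1923 0.4615 0.2313] q [0.1961 0.9806 0.     0.    ] w 0.0854 F [-0.6 -0.1 -0.1] j [ 1.18  0.24  0.01  1.34 -0.    1.57]
```

View pics/top0.png

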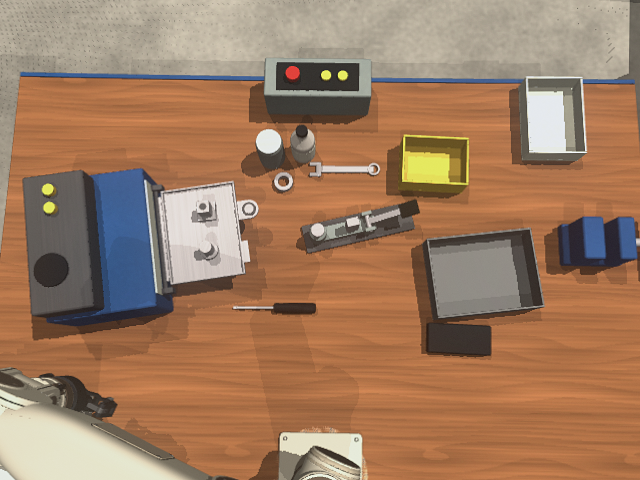

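View pics/scene0.png

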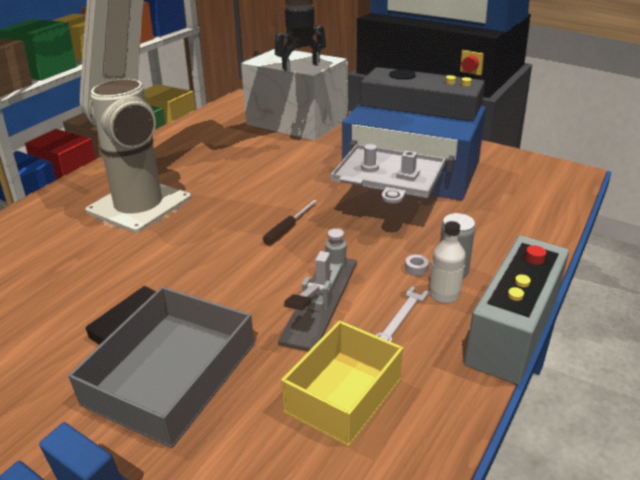

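Run:
```python
from h import *
d=np.load('pics/top0_d.npy'); C=cloud('top',None,d); p=cv2.imread('pics/top0.png')
def sel(u0,u1,v0,v1,z0,z1):
    S=C[v0:v1,u0:u1].reshape(-1,3); return S[(S[:,2]>z0)&(S[:,2]<z1)]
def rep(n,S):
    r=cv2.minAreaRect((S[:,:2]*1000).astype(np.float32)); print(n,len(S),'mean',np.round(S.mean(0),4),'rect',np.round(r[0],1),np.round(r[1],1),round(r[2],1))
rep('fsq',sel(190,220,190,225,.155,.18)); rep('frd',sel(190,220,230,265,.155,.18))
rep('flange sq',sel(185,225,190,230,.118,.13)); rep('flange rd',sel(185,225,230,270,.118,.13))
rep('tray',sel(150,262,170,300,.1,.13))
rep('lug',sel(245,262,195,225,.1,.13))
rep('saddle',sel(300,330,215,245,.08,.11)); rep('post',sel(335,420,200,245,.085,.1)); rep('base',sel(295,420,200,260,.007,.02))
rep('pad',sel(395,425,195,220,.07,.12))
rep('tote',sel(415,550,220,325,.06,.08))
rep('machine',sel(20,180,160,330,.15,.18))
i=bot.camera_info('top');print(i)
a=cv2.resize(p[160:310,140:290],None,fx=5,fy=5,interpolation=cv2.INTER_CUBIC)[:600];cv2.imwrite('pics/c1.png',a)
a=cv2.resize(p[190:260,290:430],None,fx=5.5,fy=5.5,interpolation=cv2.INTER_CUBIC);cv2.imwrite('pics/c2.png',a)
```

```text
fsq 161 mean [0.5947 0.2719 0.1654] rect [595.7 272.9] [28.1 26.8] 4.3
frd 131 mean [0.5037 0.2624 0.1661] rect [504.2 263.2] [27.2 25.7] 87.1
flange sq 152 mean [0.5897 0.2673 0.1229] rect [599.3 278.7] [91.  86.2] 0.3
flange rd 139 mean [0.5006 0.2625 0.1225] rect [507.5 271.2] [88.5 84.9] 10.8
tray 8198 mean [0.5446 0.2872 0.1132] rect [553.  269.4] [287.9 244.9] 9.7
lug 226 mean [0.6033 0.1712 0.1141] rect [603.9 169.1] [47.3 30.9] 2.7
saddle 142 mean [0.5604 0.0154 0.0939] rect [560.3  15.6] [30.6 28.3] 1.0
post 298 mean [ 0.5998 -0.1435  0.0939] rect [ 597.1 -137.7] [ 34.7 173.6] 15.4
base 1610 mean [ 0.5794 -0.0898  0.0124] rect [581.8 -81.6] [150.5 306.7] 0.8
pad 313 mean [ 0.6129 -0.1965  0.0973] rect [ 613.4 -195. ] [34.9 55.8] 11.7
tote 1014 mean [ 0.4721 -0.3838  0.0686] rect [ 470.4 -379. ] [190.6 253.9] 6.9
machine 8116 mean [0.5078 0.4451 0.1654] rect [511.1 501.9] [322.6 241.6] 9.0
{'vfov': 42.24575706765377, 'cx': 319.5350279359356, 'cy': 239.13600624028712, 'k1': 0.039669809512296046, 'cam_to_world': array([[ 0.01547315, -0.9819499 ,  0.18850724,  0.26405969],
       [-0.99986607, -0.01419012,  0.00815403, -0.00256645],
       [-0.00533191, -0.18860816, -0.98203795,  1.52482176],
       [ 0.        ,  0.        ,  0.        ,  1.        ]])}
```

View pics/c1.png

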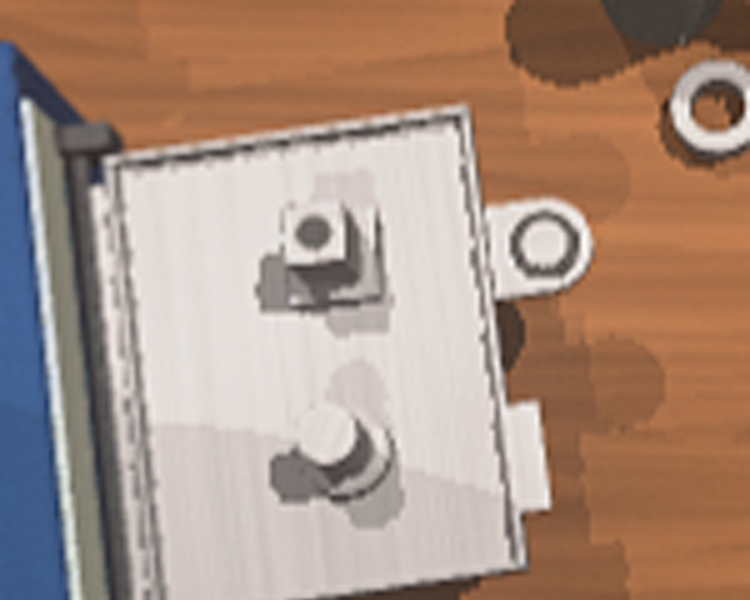

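View pics/c2.png

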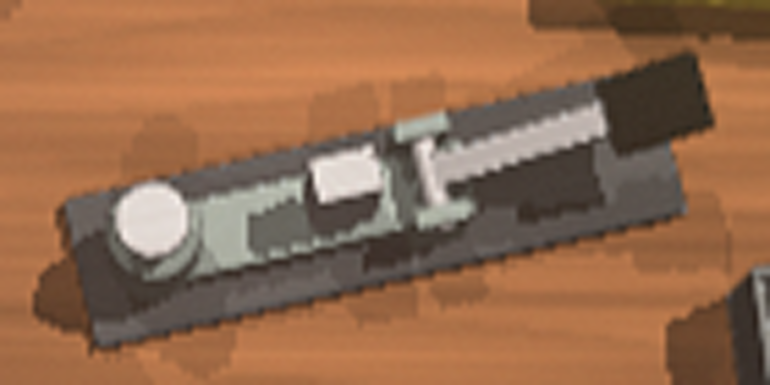

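Emit:
move_arm(
  series=[
    [[4, -2.5, 0.5, 0, 0, 6, 1], [4, -2.5, 0.5, 0, 0, 6, 1], [4, -2.5, 0, 0, 0, 6, 1], [4, -2.5, 0, 0, 0, 6, 1], [4, -2.5, 0, 0, 0, 6, 1]],
  ],
)

```text
clock: 1.4
eef_pos: [0.3931, 0.3365, 0.242]
tool_rot: [-0.082, 0.997, 0.001, 0.0]
ft_force: [-0.3, 1.2, -0.3]
grip_width: 0.0855
```

Emit:
move_arm(
  series=[
    [[4, -1.5, 0, 0, 0, 0, 1], [4, -1.5, 0, 0, 0, 0, 1], [4, -1.5, 0, 0, 0, 0, 1], [3, -1, 0, 0, 0, 0, 1], [1, 0, 0, 0, 0, 0, 1]],
  ],
)

```text
clock: 1.9
eef_pos: [0.5632, 0.2735, 0.2419]
tool_rot: [-0.08, 0.997, 0.001, 0.001]
ft_force: [0.5, 0.0, 0.7]
grip_width: 0.0854
```

Run:
```python
from h import *
st()
o,p,d=snap('wrist','w1.png'); C=cloud('wrist',o,d); np.save('pics/w1_C.npy',C)
print(C[::80,::80,2].round(3))
m=(C[:,:,2]>.158)&(C[:,:,2]<.175)
n,l,s,c=cv2.connectedComponentsWithStats(m.astype(np.uint8))
for k in range(1,n):
    if s[k,4]>200:
        S=C[l==k]; r=cv2.minAreaRect((S[:,:2]*1000).astype(np.float32)); print(s[k],np.round(S.mean(0),4),np.round(r[0],1),np.round(r[1],1),r[2])
```

```text
t 1.9 p [0.5632 0.2735 0.2419] q [-0.0795  0.9968  0.0012  0.0011] w 0.0854 F [0.5 0.  0.7] j [0.45 0.5  0.4  1.48 0.   0.29]
[[-0.001 -0.001  0.001 -0.001  0.001 -0.002  0.118  0.161]
 [-0.001 -0.     0.001  0.11   0.111  0.111  0.109  0.163]
 [ 0.087  0.012  0.001  0.111  0.165  0.111  0.111  0.164]
 [ 0.002  0.001  0.113  0.111  0.111  0.109  0.112  0.164]
 [-0.     0.002 -0.001  0.111  0.166  0.111  0.122  0.165]
 [ 0.001  0.301  0.307  0.001  0.    -0.     0.312  0.302]]
[  503     0   137   400 43486] [0.5195 0.4155 0.1641] [535.9 414.1] [256.1  88.8] 22.397476196289062
[ 293  115   53   55 2202] [0.5066 0.2619 0.1657] [507.  261.9] [26.9 27.5] 75.74827575683594
[ 288  276   48   47 2074] [0.5961 0.2717 0.1654] [598.  271.8] [27.3 27.1] 5.6127028465271
```

View pics/w1.png

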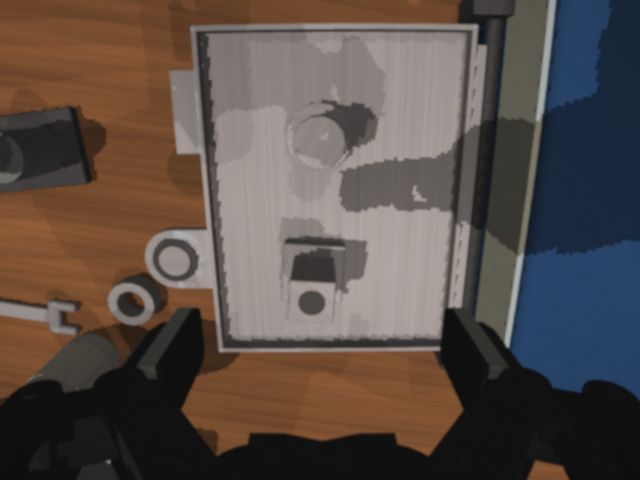

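Emit:
move_arm(
  series=[
    [[3.4, -0.1, 0, 0, 0, -3, 1], [0, 0, -3.5, 0, 0, 0, 1], [0, 0, -3.5, 0, 0, 0, 1], [0, 0, -3.3, 0, 0, 0, 1], [0, 0, 0, 0, 0, 0, 1]],
  ],
)

```text
clock: 2.45
eef_pos: [0.5984, 0.2736, 0.135]
tool_rot: [-0.052, 0.999, 0.002, 0.001]
ft_force: [-0.6, -1.4, -0.4]
grip_width: 0.0851
```

Emit:
move_arm(
  series=[
    [[-0.1, -0.1, 0, 0, 0, 0, 0.2], [0, 0, 0, 0, 0, 0, 0], [0, 0, 0, 0, 0, 0, 0], [0, 0, 0, 0, 0, 0, 0], [0, 0, 0, 0, 0, 0, 0]],
  ],
)

```text
clock: 2.95
eef_pos: [0.5991, 0.2748, 0.1427]
tool_rot: [-0.053, 0.999, 0.004, 0.006]
ft_force: [0.7, -0.1, -1.9]
grip_width: 0.0257
```

Emit:
move_arm(
  series=[
    [[0, 0, 0, 0, 0, 0, 0], [0, 0, 2, 0, 0, 0, 0], [0, 0, 4, 0, 0, 0, 0], [0, 0, 4, 0, 0, 0, 0], [0, -2, 1, 0, 0, -2, 0]],
  ],
)

```text
clock: 3.45
eef_pos: [0.5957, 0.2551, 0.2513]
tool_rot: [-0.037, 0.999, 0.002, 0.001]
ft_force: [-0.3, -0.7, -0.8]
grip_width: 0.0259
```

Emit:
move_arm(
  series=[
    [[-0.8, -4.8, 0, 0, 0, -4, 0], [-0.8, -4.8, 0, 0, 0, -4, 0], [-0.8, -4.8, 0, 0, 0, -4, 0], [-0.8, -4.8, 0, 0, 0, -4, 0], [-0.8, -4.8, 0, 0, 0, -4, 0]],
  ],
)

```text
clock: 3.95
eef_pos: [0.5536, 0.0107, 0.2491]
tool_rot: [0.143, 0.99, 0.001, 0.002]
ft_force: [0.8, -0.4, -2.1]
grip_width: 0.0256
```

Emit:
move_arm(
  series=[
    [[-0.8, -4.8, 0, 0, 0, -4, 0], [-0.8, -4.8, 0, 0, 0, -4, 0], [-0.8, -4.8, 0, 0, 0, -4, 0], [-0.8, -4.8, 0, 0, 0, -4, 0], [-0.8, -4.8, 0, 0, 0, -4, 0]],
  ],
)

```text
clock: 4.45
eef_pos: [0.5061, -0.2344, 0.2448]
tool_rot: [0.323, 0.946, 0.0, -0.001]
ft_force: [0.9, -0.3, -2.3]
grip_width: 0.0258
```

Emit:
move_arm(
  series=[
    [[-0.8, -4.8, 0, 0, 0, -4, 0], [-0.8, -4.8, 0, 0, 0, -4, 0], [-0.8, -4.8, 0, 0, 0, -4, 0], [-0.8, -3, 0, 0, 0, 0, 0], [0, 0, 0, 0, 0, 0, 0]],
  ],
)

```text
clock: 4.95
eef_pos: [0.4634, -0.4196, 0.2385]
tool_rot: [0.432, 0.902, -0.001, -0.005]
ft_force: [0.1, 0.9, -2.4]
grip_width: 0.0261
```

Emit:
move_arm(
  series=[
    [[0, -1, -4.5, 0, 0, 0, 0], [0, 0, -4.8, 0, 0, 0, 0], [0, 0, -4.8, 0, 0, 0, 0], [0, 0, -3.5, 0, 0, 0, 0], [0, 0, -1.5, 0, 0, 0, 0]],
  ],
)

```text
clock: 5.45
eef_pos: [0.4586, -0.4306, 0.0421]
tool_rot: [0.436, 0.9, -0.001, -0.003]
ft_force: [-0.8, -0.3, -2.1]
grip_width: 0.0262
```

Emit:
move_arm(
  series=[
    [[0, 0, -0.3, 0, 0, 0, 0], [0, 0, 0, 0, 0, 0, 0.3], [0, 0, 0, 0, 0, 0, 0.7], [0, 0, 0, 0, 0, 0, 1], [0, 0, 0, 0, 0, 0, 1]],
  ],
)

```text
clock: 5.95
eef_pos: [0.4575, -0.4291, 0.0397]
tool_rot: [0.436, 0.9, -0.001, -0.003]
ft_force: [-0.2, -0.8, 0.6]
grip_width: 0.0685
```

Emit:
move_arm(
  series=[
    [[0, 0, 4, 0, 0, 0, 1], [0, 0, 4.8, 0, 0, 0, 1], [0, 0, 4.8, 0, 0, 0, 1], [0, 0, 4.5, 0, 0, 0, 1], [0.8, 4.8, 1, 0, 0, 4, 1]],
  ],
)

```text
clock: 6.45
eef_pos: [0.4631, -0.3832, 0.2375]
tool_rot: [0.407, 0.913, -0.002, -0.003]
ft_force: [1.8, 0.6, -0.3]
grip_width: 0.0858
```

Run:
```python
from h import *
st(); o,p,d=snap('wrist','w2.png')
```

```text
t 6.45 p [ 0.4631 -0.3832  0.2375] q [ 0.4068  0.9135 -0.0019 -0.0027] w 0.0858 F [ 1.8  0.6 -0.3] j [-0.69  0.45  0.32  1.44 -0.01  0.15]
```

View pics/w2.png

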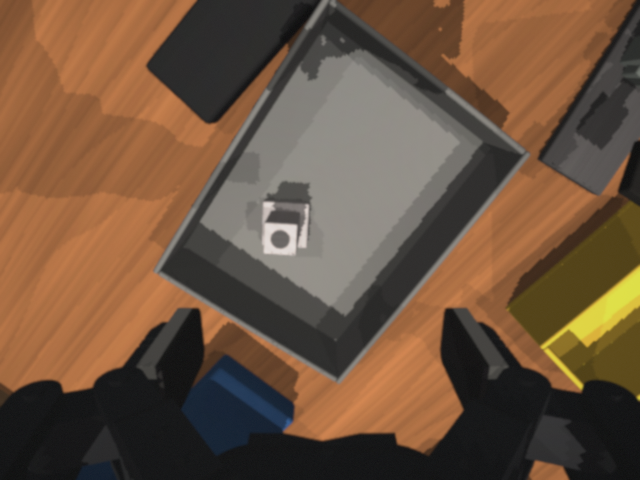

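Emit:
move_arm(
  series=[
    [[0.6, 4.8, 0, 0, 0, 4, 1], [0.6, 4.8, 0, 0, 0, 4, 1], [0.6, 4.8, 0, 0, 0, 4, 1], [0.6, 4.8, 0, 0, 0, 4, 1], [0.6, 4.8, 0, 0, 0, 4, 1]],
  ],
)

```text
clock: 7.0
eef_pos: [0.4948, -0.1327, 0.2424]
tool_rot: [0.233, 0.972, 0.001, 0.002]
ft_force: [1.1, 0.2, -0.3]
grip_width: 0.0855
```

Emit:
move_arm(
  series=[
    [[0.4, 4.8, 0, 0, 0, 4, 1], [0.4, 4.8, 0, 0, 0, 4, 1], [0.4, 4.8, 0, 0, 0, 4, 1], [0.4, 4.8, 0, 0, 0, 4, 1], [0.2, 4.8, 0, 0, 0, 4, 1]],
  ],
)

```text
clock: 7.5
eef_pos: [0.5121, 0.1169, 0.2459]
tool_rot: [0.053, 0.999, 0.002, 0.005]
ft_force: [1.2, -0.9, -1.1]
grip_width: 0.0851
```

Emit:
move_arm(
  series=[
    [[0, 4.8, 0, 0, 0, 4, 1], [0, 4.8, 0, 0, 0, 4, 1], [0, 3.5, 0, 0, 0, 4, 1], [0, 1, 0, 0, 0, 0, 1], [0, 0, 0, 0, 0, 0, 1]],
  ],
)

```text
clock: 8.0
eef_pos: [0.5098, 0.2703, 0.2479]
tool_rot: [-0.061, 0.998, 0.004, 0.007]
ft_force: [0.1, 0.4, 0.4]
grip_width: 0.0855
```

Emit:
move_arm(
  series=[
    [[-0.3, -0.8, -2, 0, 0, 0, 1], [0, 0, -3, 0, 0, 0, 1], [0, 0, -3.5, 0, 0, 0, 1], [0, 0, -1.8, 0, 0, 0, 1], [0, 0, 0, 0, 0, 0, 1]],
  ],
)

```text
clock: 8.5
eef_pos: [0.5077, 0.2552, 0.145]
tool_rot: [-0.056, 0.998, 0.004, 0.01]
ft_force: [-0.5, -0.5, 0.0]
grip_width: 0.0855
```

Emit:
move_arm(
  series=[
    [[0, 0, 0, 0, 0, 0, 0.2], [0, 0, 0, 0, 0, 0, 0], [0, 0, 0, 0, 0, 0, 0], [0, 0, 0, 0, 0, 0, 0], [0, 0, 0, 0, 0, 0, 0]],
  ],
)

```text
clock: 9.0
eef_pos: [0.5109, 0.2544, 0.151]
tool_rot: [-0.054, 0.998, 0.006, 0.014]
ft_force: [0.0, 0.7, -2.0]
grip_width: 0.0268
```

Emit:
move_arm(
  series=[
    [[0, 0, 0, 0, 0, 0, 0], [0, 0, 2, 0, 0, 0, 0], [0, 0, 4, 0, 0, 0, 0], [0, 0, 4, 0, 0, 0, 0], [0, -2, 1, 0, 0, -2, 0]],
  ],
)

```text
clock: 9.5
eef_pos: [0.5066, 0.233, 0.2584]
tool_rot: [-0.037, 0.999, 0.002, 0.008]
ft_force: [0.3, -0.1, -2.5]
grip_width: 0.0268
```

Emit:
move_arm(
  series=[
    [[0, -4.8, 0, 0, 0, -4, 0], [0, -4.8, 0, 0, 0, -4, 0], [0, -4.8, 0, 0, 0, -4, 0], [0, -4.8, 0, 0, 0, -4, 0], [0, -4.8, 0, 0, 0, -4, 0]],
  ],
)

```text
clock: 10.0
eef_pos: [0.5059, -0.0103, 0.2595]
tool_rot: [0.138, 0.99, -0.0, 0.01]
ft_force: [0.8, -0.1, -2.1]
grip_width: 0.0266
```

Emit:
move_arm(
  series=[
    [[-0.5, -4.8, 0, 0, 0, -4, 0], [-0.5, -4.8, 0, 0, 0, -4, 0], [-0.5, -4.8, 0, 0, 0, -4, 0], [-0.5, -4.8, 0, 0, 0, -4, 0], [-0.5, -4.8, 0, 0, 0, -4, 0]],
  ],
)

```text
clock: 10.5
eef_pos: [0.4768, -0.2586, 0.2574]
tool_rot: [0.314, 0.949, -0.003, 0.007]
ft_force: [1.4, 1.2, -2.7]
grip_width: 0.0267
```

Emit:
move_arm(
  series=[
    [[0, -4.8, 0, 0, 0, -2, 0], [0, -2.5, -4, 0, 0, 0, 0], [0, 0, -4.5, 0, 0, 0, 0], [0, 0, -4.8, 0, 0, 0, 0], [0, 0, -2.5, 0, 0, 0, 0]],
  ],
)

```text
clock: 11.0
eef_pos: [0.4746, -0.3455, 0.0974]
tool_rot: [0.338, 0.941, -0.007, 0.011]
ft_force: [-0.3, 0.8, -2.7]
grip_width: 0.0262
```

Emit:
move_arm(
  series=[
    [[0.5, 1.7, -2, 0, 0, 0, 0], [0, 0, -2, 0, 0, 0, 0], [0, 0, -0.7, 0, 0, 0, 0], [0, 0, 0, 0, 0, 0, 0.3], [0, 0, 0, 0, 0, 0, 0.7]],
  ],
)

```text
clock: 11.5
eef_pos: [0.4759, -0.3258, 0.0431]
tool_rot: [0.339, 0.941, -0.005, 0.006]
ft_force: [0.3, 0.2, 0.0]
grip_width: 0.0394
```

Emit:
move_arm(
  series=[
    [[0, 0, 0, 0, 0, 0, 0.8], [0, 0, 0, 0, 0, 0, 0.8], [0, 0, 4, 0, 0, 0, 0.8], [0, 0, 4.8, 0, 0, 0, 0.8], [0, 0, 4.8, 0, 0, 0, 0.8]],
  ],
)

```text
clock: 12.0
eef_pos: [0.4713, -0.3242, 0.1777]
tool_rot: [0.339, 0.941, -0.005, -0.001]
ft_force: [1.1, -0.3, -0.2]
grip_width: 0.0684
```

Emit:
move_arm(
  series=[
    [[0, 0, 4.5, 0, 0, 0, 1], [1.4, 4.6, 0, 0, 0, 6, 1], [1.4, 4.6, 0, 0, 0, 6, 1], [1.4, 4.6, 0, 0, 0, 6, 1], [1.4, 4.6, 0, 0, 0, 6, 1]],
  ],
)

```text
clock: 12.5
eef_pos: [0.532, -0.1459, 0.2401]
tool_rot: [0.136, 0.991, -0.007, 0.015]
ft_force: [-0.3, -0.1, 0.8]
grip_width: 0.0856
```

Run:
```python
from h import *
o=st()
print(np.degrees(np.arctan2(R.from_quat(o['tool_rot']).as_matrix()[1,1],R.from_quat(o['tool_rot']).as_matrix()[0,1])))
o,p,d=snap('wrist','w3.png'); C=cloud('wrist',o,d)
np.save('pics/w3_C.npy',C)
o,p,d=snap('top','t3.png')
```

```text
t 12.5 p [ 0.532  -0.1459  0.2401] q [ 0.1364  0.9905 -0.0074  0.0154] w 0.0856 F [-0.3 -0.1  0.8] j [-0.26  0.31  0.13  1.35 -0.01  0.01]
74.31120006912501
```

View pics/w3.png

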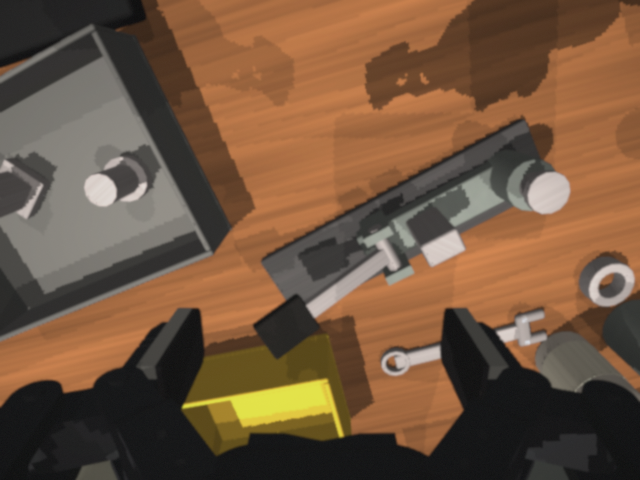

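View pics/t3.png

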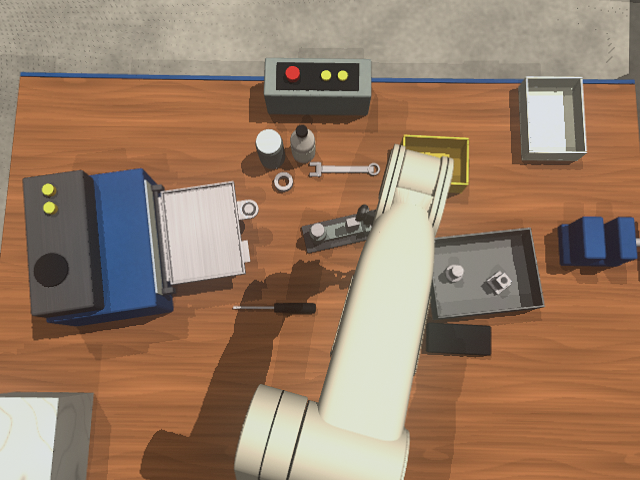

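```bash
python3 - <<'E'
from h import *
C=np.load('pics/w3_C.npy')
def rep(n,C,u0,u1,v0,v1,z0,z1):
    S=C[v0:v1,u0:u1].reshape(-1,3); S=S[(S[:,2]>z0)&(S[:,2]<z1)]
    r=cv2.minAreaRect((S[:,:2]*1000).astype(np.float32)); print(n,len(S),'mean',np.round(S.mean(0),4),'rect',np.round(r[0],1),np.round(r[1],1),round(r[2],1))
rep('saddle',C,515,580,160,220,.085,.1); rep('post',C,408,470,215,270,.088,.102); rep('collar',C,570,640,250,310,.014,.03);rep('base',C,255,560,110,310,.006,.017);rep('pad',C,250,325,290,360,.07,.12)
rep('wrench',C,370,560,300,380,.003,.014)
T=cloud('top',None,np.load('pics/top0_d.npy'))
rep('collarT',T,272,296,170,195,.014,.03);rep('canT',T,250,290,120,175,.11,.13);rep('saddleT',T,300,330,215,245,.085,.11);rep('postT',T,345,364,208,232,.085,.11)
rep('wrenchT',T,306,385,160,180,.004,.014);rep('bottleT',T,290,318,120,166,.05,.17)
# lug
W=np.load('pics/w1_C.npy')
rep('lugW',W,144,190,225,292,.1,.13); rep('tabW',W,170,196,65,155,.1,.13)
for (u,v) in [(175,258),(176,259)]: print(W[v,u])
print('ringT',T[208,249],T[209,249])
E
python3 - <<'E'
import cv2
a=cv2.imread('pics/w1.png')[210:310,130:240];cv2.imwrite('pics/c3.png',cv2.resize(a,None,fx=5,fy=5))
E
```

```text
saddle 1576 mean [0.5623 0.0118 0.0921] rect [563.2  12.7] [31.4 31.2] 14.7
post 1070 mean [ 0.5826 -0.0699  0.0942] rect [583.9 -69.7] [19.9 29.6] 14.4
collar 1244 mean [0.7019 0.1016 0.0188] rect [711.  103.3] [65.9 48.2] 10.9
base 10065 mean [ 0.5782 -0.1042  0.0118] rect [588.2 -86.7] [ 70.9 276. ] 14.0
pad 2743 mean [ 0.6138 -0.1972  0.0963] rect [ 614.7 -192.7] [34.8 59.2] 14.8
wrench 2203 mean [ 0.7419 -0.0364  0.0071] rect [739.2 -42.3] [191.4  74.8] 76.0
collarT 184 mean [0.6988 0.1035 0.0203] rect [698.6 103.6] [45.8 45.5] 50.1
canT 554 mean [0.7667 0.1343 0.1198] rect [768.1 134. ] [59.4 64.6] 89.9
saddleT 142 mean [0.5604 0.0154 0.0939] rect [560.3  15.6] [30.6 28.3] 1.0
postT 115 mean [ 0.5807 -0.0673  0.0948] rect [581.5 -67.5] [20.8 30. ] 13.1
wrenchT 624 mean [ 0.7371 -0.0497  0.0075] rect [736.5 -51.9] [ 52.2 198.4] 0.7
bottleT 654 mean [0.7707 0.0539 0.1128] rect [778.3  55.7] [55.4 58.8] 0.2
lugW 2271 mean [0.6054 0.1711 0.114 ] rect [607.3 169.1] [44.5 33.3] 6.2
tabW 1883 mean [0.5033 0.1768 0.1209] rect [503.8 176.1] [53.5 16.4] 4.6
[0.60501654 0.17509322 0.1151569 ]
[0.60522197 0.17614926 0.11615216]
ringT [0.60641115 0.17492428 0.11443777] [0.6040897  0.17487669 0.1141208 ]
```

View pics/c3.png

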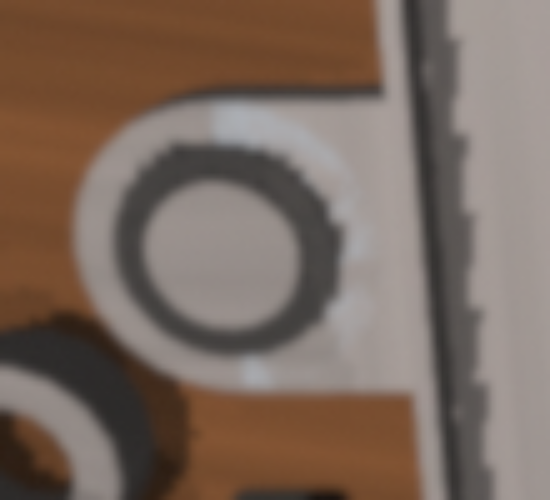

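Emit:
move_arm(
  series=[
    [[1, 1.6, -0.5, 0, 0, -8.5, 1], [1, 1.6, -0.5, 0, 0, -8.5, 1], [1, 1.6, -0.5, 0, 0, -8.5, 1], [1, 1.6, -0.5, 0, 0, -8.5, 1], [1, 1.3, -0.5, 0, 0, -8.5, 1]],
  ],
)

```text
clock: 13.1
eef_pos: [0.5848, -0.0651, 0.2193]
tool_rot: [0.489, 0.872, -0.013, 0.016]
ft_force: [0.5, -0.4, 0.2]
grip_width: 0.0851
```

Emit:
move_arm(
  series=[
    [[0, 0, 0, 0, 0, -8.5, 1], [0, 0, 0, 0, 0, -8.5, 1], [0, 0, 0, 0, 0, 0, 1], [0, 0, 0, 0, 0, 0, 1], [0, 0, 0, 0, 0, 0, 1]],
  ],
)

```text
clock: 13.6
eef_pos: [0.586, -0.066, 0.2199]
tool_rot: [0.613, 0.79, -0.016, 0.015]
ft_force: [-0.6, 0.1, 0.3]
grip_width: 0.0853
```

```bash
cat >> h.py <<'E'
def todo(x,y,z,jaw):
    o=st(); M=R.from_quat(o['tool_rot']).as_matrix()
    a=np.radians(jaw); yy=np.array([np.cos(a),np.sin(a),0]); 
    if yy@M[:,1]<0: yy=-yy
    zz=np.array([0,0,-1.]); T=np.c_[np.cross(yy,zz),yy,zz]
    rv=R.from_matrix(T@M.T).as_rotvec(degrees=True)
    print('delta cm',np.round((np.array([x,y,z])-o['eef_pos'])*100,2),'rot deg',np.round(rv,2))
E
python3 - <<'E'
from h import *
todo(.582,-.0687,.062,14)
o,p,d=snap('wrist','w4.png'); C=cloud('wrist',o,d)
m=(C[:,:,2]>.088)&(C[:,:,2]<.104)
n,l,s,c=cv2.connectedComponentsWithStats(m.astype(np.uint8))
for k in range(1,n):
    if s[k,4]>200:
        S=C[l==k]; r=cv2.minAreaRect((S[:,:2]*1000).astype(np.float32)); print(s[k],np.round(S.mean(0),4),np.round(r[0],1),np.round(r[1],1),r[2])
E
```

```text
t 13.6 p [ 0.586  -0.066   0.2199] q [ 0.6129  0.7898 -0.0156  0.0149] w 0.0853 F [-0.6  0.1  0.3] j [-0.09  0.42  0.23  1.37 -0.04  1.23]
delta cm [ -0.4   -0.27 -15.79] rot deg [ 2.46  0.25 -0.38]
[ 294   59   51   54 2109] [0.5637 0.0135 0.0927] [563.7  13.3] [30.9 30.7] 39.113319396972656
[ 614   81   26   81 1345] [0.7605 0.044  0.0963] [764.1  43.8] [16.3 52.1] 26.100465774536133
[ 304  195   30   45 1278] [ 0.5838 -0.0681  0.0947] [584.2 -68.9] [19.6 30. ] 13.956500053405762
[ 297  352   43   58 2042] [ 0.616  -0.1954  0.0966] [ 616.3 -197.3] [33.1 42.6] 14.522831916809082
```

View pics/w4.png

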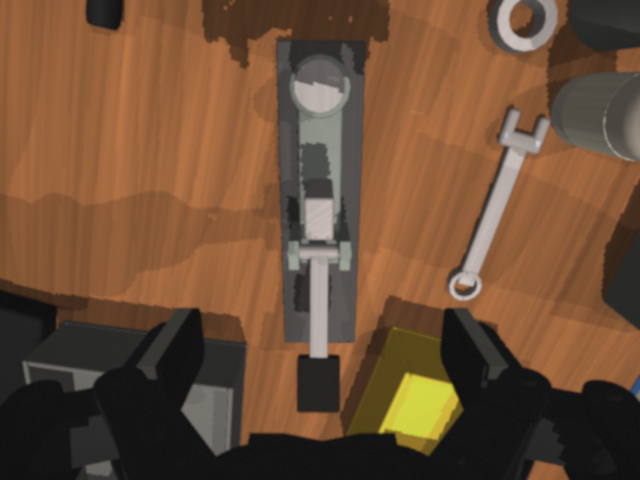

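Emit:
move_arm(
  series=[
    [[-0.3, -0.3, -4, 2.4, 0.2, 0, 1], [0, 0, -4.5, 0, 0, 0, 1], [0, 0, -4, 0, 0, 0, 1], [0, 0, -3.2, 0, 0, 0, 1], [0, 0, 0, 0, 0, 0, 1]],
  ],
)

```text
clock: 14.15
eef_pos: [0.584, -0.071, 0.0627]
tool_rot: [0.612, 0.791, 0.003, 0.005]
ft_force: [-1.1, 0.3, 0.1]
grip_width: 0.0856
```

Run:
```python
from h import *
todo(.583,-.0687,.062,14)
```

```text
t 14.15 p [ 0.584  -0.071   0.0627] q [0.6116 0.7912 0.0031 0.0049] w 0.0856 F [-1.1  0.3  0.1] j [-0.12  0.52 -0.03  1.    0.    1.19]
delta cm [-0.1   0.23 -0.07] rot deg [ 0.07  0.67 -0.59]
```

Emit:
move_arm(
  series=[
    [[0, 0.2, 0, 0, 0.6, 0, 0.2], [0, 0, 0, 0, 0, 0, 0], [0, 0, 0, 0, 0, 0, 0], [0, 0, 0, 0, 0, 0, 0], [0, 0, 0, 0, 0, 0, 0]],
  ],
)

```text
clock: 14.65
eef_pos: [0.5875, -0.0697, 0.0694]
tool_rot: [0.611, 0.792, 0.002, 0.004]
ft_force: [-0.5, 0.4, -7.8]
grip_width: 0.0193
```

Run:
```python
from h import *
todo(.583,-.0687,.062,14)
```

```text
t 14.65 p [ 0.5875 -0.0697  0.0694] q [0.6111 0.7915 0.0016 0.0041] w 0.0193 F [-0.5  0.4 -7.8] j [-0.12  0.53 -0.01  1.03 -0.    1.2 ]
delta cm [-0.45  0.1  -0.74] rot deg [ 0.15  0.49 -0.66]
```

```bash
cat >> h.py <<'E'
def jk(fn):
    st(); o,p,d=snap('wrist',fn); C=cloud('wrist',o,d)
    m=(C[:,:,2]>.080)&(C[:,:,2]<.115)
    n,l,s,c=cv2.connectedComponentsWithStats(m.astype(np.uint8))
    for k in range(1,n):
        if s[k,4]>200:
            S=C[l==k]; r=cv2.minAreaRect((S[:,:2]*1000).astype(np.float32)); print(s[k],np.round(np.median(S,0),4),np.round(r[0],1),np.round(r[1],1),round(r[2],1))
    return C
E
python3 - <<'E'
from h import *
C=jk('w5.png'); np.save('pics/w5_C.npy',C)
E
```

```text
t 14.65 p [ 0.5875 -0.0697  0.0694] q [0.6111 0.7915 0.0016 0.0041] w 0.0193 F [-0.5  0.4 -7.8] j [-0.12  0.53 -0.01  1.03 -0.    1.2 ]
[  265     1   116   124 11121] [0.566  0.0146 0.0932] [566.2  14.1] [31.3 31.7] 12.4
[  237   283   171   125 10695] [ 0.5864 -0.0626  0.0956] [587.1 -67.5] [47.  30.4] 14.3
[211 357  25  14 202] [ 0.5595 -0.0704  0.113 ] [558.9 -70.5] [6.5 1.7] 19.4
```

View pics/w5.png

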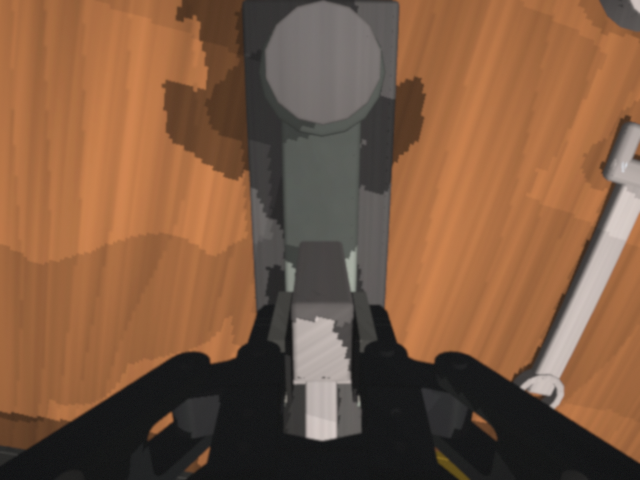

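Emit:
move_arm(
  series=[
    [[0, 0, 0.5, 0, 0, 0, 0], [0.5, 3, 0, 0, 0, -4.6, 0], [0.5, 3, 0, 0, 0, -4.6, 0], [0.6, 3, 0, 0, 0, -4.5, 0], [0, 0.5, 0, 0, 0, 0, 0]],
  ],
)

```text
clock: 15.2
eef_pos: [0.6001, 0.0267, 0.0695]
tool_rot: [0.706, 0.708, -0.002, 0.0]
ft_force: [0.1, -0.1, -7.9]
grip_width: 0.0187
```

Run:
```python
from h import *
C=jk('w6.png'); np.save('pics/w6_C.npy',C)
todo(.605,.088,.074,0)
```

```text
t 15.2 p [0.6001 0.0267 0.0695] q [ 7.063e-01  7.079e-01 -1.500e-03  1.000e-04] w 0.0187 F [ 0.1 -0.1 -7.9] j [ 0.05  0.55  0.03  1.05 -0.    1.61]
[  265     1   116   124 11095] [0.6008 0.1138 0.0933] [600.9 113.1] [31.4 31.4] 85.2
[  237   283   171   127 10730] [0.601  0.0342 0.0956] [600.7  28.9] [30.1 46.9] 89.4
t 15.25 p [0.5993 0.026  0.0691] q [ 0.706   0.7082 -0.0025  0.    ] w 0.019 F [-1.   0.5 -7.5] j [ 0.05  0.55  0.03  1.05 -0.    1.61]
delta cm [0.57 6.2  0.49] rot deg [ 0.2  -0.2  -0.18]
```

View pics/w6.png

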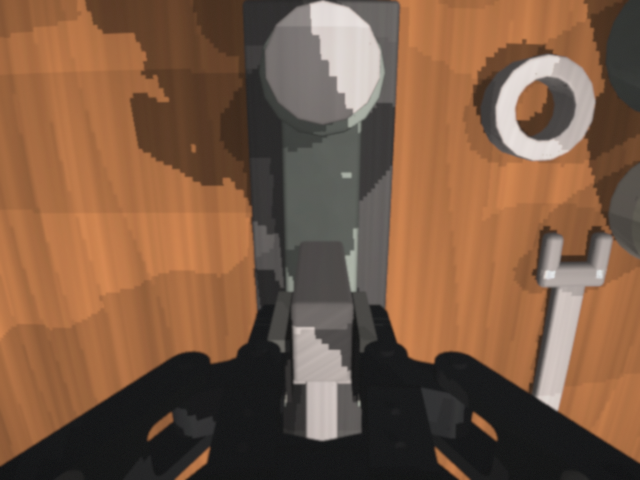

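Emit:
move_arm(
  series=[
    [[0.2, 2, 0.2, 0, 0, 0, 0], [0.2, 2, 0.2, 0, 0, 0, 0], [0.1, 1.6, 0.1, 0, 0, 0, 0], [0.1, 0.3, 0, 0, 0, 0, 0], [0, 0, 0, 0, 0, 0, 0]],
  ],
)

```text
clock: 15.75
eef_pos: [0.6027, 0.0835, 0.0712]
tool_rot: [0.706, 0.708, -0.007, -0.001]
ft_force: [-0.9, -0.7, -7.9]
grip_width: 0.0188
```

Run:
```python
from h import *
C=jk('w7.png'); np.save('pics/w7_C.npy',C)
snap('top','t7.png');snap('scene','s7.png')
```

```text
t 15.75 p [0.6027 0.0835 0.0712] q [ 7.060e-01  7.081e-01 -6.700e-03 -7.000e-04] w 0.0188 F [-0.9 -0.7 -7.9] j [ 0.14  0.57  0.07  1.08 -0.01  1.71]
[  231     0   204   135 14672] [0.606  0.167  0.1133] [606.3 167.6] [45.7 29.5] 0.1
[300   4  38  37 224] [0.6033 0.1777 0.1146] [603.6 177.6] [7.5 5.8] 36.6
[313  32  39  25 224] [0.6057 0.1728 0.1146] [605.8 172.9] [8.3 4.8] 7.2
[  238   281   170   124 10491] [0.6038 0.0909 0.0972] [604.   85.8] [30.  46.9] 89.7
```

View pics/w7.png

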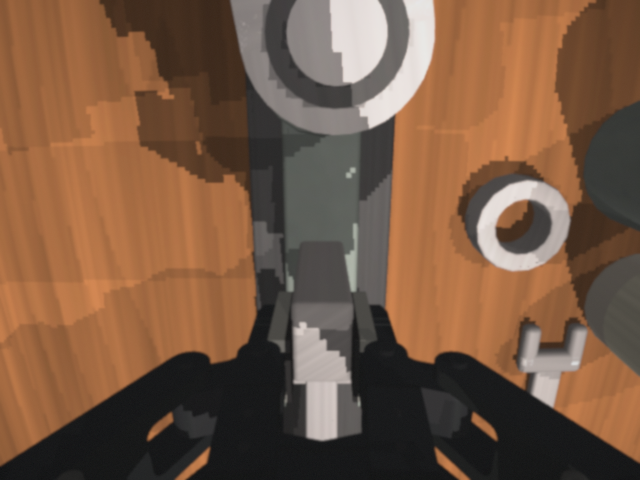

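View pics/s7.png

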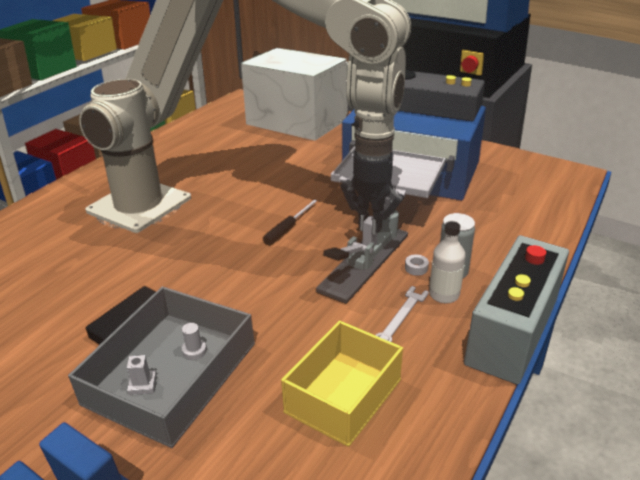

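Run:
```python
from h import *
C=np.load('pics/w7_C.npy'); p=cv2.imread('pics/w7.png')
print(C[33,337],C[30:37,330:345].reshape(-1,3).mean(0))
S=C[0:135,225:440].reshape(-1,3); S=S[(S[:,2]>.1)&(S[:,2]<.125)]; print('tip y',np.percentile(S[:,1],[0.2,1]), 'x range', np.percentile(S[:,0],[.5,99.5]))
```

```text
[0.60699035 0.17472226 0.11560765] [0.60699504 0.17476544 0.11532421]
tip y [0.15328266 0.15407781] x range [0.58464944 0.6281893 ]
```

Emit:
move_arm(
  series=[
    [[0.3, 0.4, 0, 0.5, -0.5, 0, 0], [0, 0, -0.2, 0, 0, 0, 0], [0, 0, 0, 0, 0, 0, 0], [0, 0, 0, 0, 0, 0, 0], [0, 0, 0, 0, 0, 0, 0]],
  ],
)

```text
clock: 16.4
eef_pos: [0.6061, 0.0844, 0.0694]
tool_rot: [0.708, 0.706, -0.0, -0.0]
ft_force: [-0.3, -0.5, -8.8]
grip_width: 0.0191
```

Run:
```python
from h import *
todo(.6055,.0877,.069,0)
```

```text
t 16.4 p [0.6061 0.0844 0.0694] q [ 7.077e-01  7.065e-01 -2.000e-04 -4.000e-04] w 0.0191 F [-0.3 -0.5 -8.8] j [0.14 0.57 0.06 1.07 0.   1.71]
delta cm [-0.06  0.33 -0.04] rot deg [-0.02 -0.05  0.1 ]
```

Emit:
move_arm(
  series=[
    [[-0.05, 0.4, 0, 0, 0, 0, 0], [0, 0, -0.2, 0, 0, 0, 0], [0, 0, -0.2, 0, 0, 0, 0], [0, 0, 0, 0, 0, 0, 0], [0, 0, 0, 0, 0, 0, 0]],
  ],
)

```text
clock: 16.9
eef_pos: [0.6057, 0.0892, 0.0695]
tool_rot: [0.708, 0.707, 0.001, 0.0]
ft_force: [0.4, 0.1, -8.9]
grip_width: 0.0189
```

Run:
```python
from h import *
todo(.6055,.0877,.069,0)
```

```text
t 16.9 p [0.6057 0.0892 0.0695] q [7.076e-01 7.066e-01 9.000e-04 4.000e-04] w 0.0189 F [ 0.4  0.1 -8.9] j [0.15 0.57 0.06 1.06 0.   1.72]
delta cm [-0.02 -0.15 -0.05] rot deg [-0.04  0.11  0.08]
```

Emit:
move_arm(
  series=[
    [[0, -0.1, -0.3, 0, 0, 0, 0], [0, 0, -0.3, 0, 0, 0, 0], [0, 0, 0, 0, 0, 0, 0], [0, 0, 0, 0, 0, 0, 0], [0, 0, 0, 0, 0, 0, 0]],
  ],
)

```text
clock: 17.4
eef_pos: [0.6062, 0.0894, 0.0689]
tool_rot: [0.707, 0.707, 0.003, 0.001]
ft_force: [0.3, 1.4, -5.6]
grip_width: 0.0189
```

Jack is touching down; release.

Emit:
move_arm(
  series=[
    [[0, -0.1, -0.2, 0, 0, 0, 0], [0, 0, 0, 0, 0, 0, 0.2], [0, 0, 0, 0, 0, 0, 0.4], [0, 0, 0, 0, 0, 0, 0.6], [0, 0, 0, 0, 0, 0, 0.6]],
  ],
)

```text
clock: 17.9
eef_pos: [0.6097, 0.0897, 0.0714]
tool_rot: [0.707, 0.707, 0.007, 0.003]
ft_force: [0.3, 0.2, 0.1]
grip_width: 0.0512
```

Run:
```python
from h import *
C=jk('w8.png'); np.save('pics/w8_C.npy',C)
```

```text
t 17.9 p [0.6097 0.0897 0.0714] q [0.7071 0.7071 0.007  0.0029] w 0.0512 F [0.3 0.2 0.1] j [0.14 0.56 0.06 1.05 0.   1.72]
[  0   0  48  13 324] [0.5362 0.1902 0.1072] [536.2 190.2] [13.3  1.5] 10.4
[  199     0   205   159 18517] [0.6055 0.1725 0.1133] [605.6 170.6] [36.  46.9] 89.9
[277  38  37  29 217] [0.6027 0.177  0.1146] [603.6 177. ] [8.1 5.7] 7.2
[308  40  38  32 270] [0.611  0.1763 0.1146] [611.4 175.7] [5. 9.] 54.6
[ 281  281   62   97 5569] [0.607  0.0955 0.0946] [607.   91.2] [20.1 31. ] 0.7
[ 390  295   63  113 3314] [0.6369 0.096  0.1004] [642.5  89.2] [24.2 14.3] 89.2
[ 189  296   65  112 3331] [0.5831 0.096  0.1   ] [577.9  89.3] [24.4 14.4] 89.5
```

View pics/w8.png

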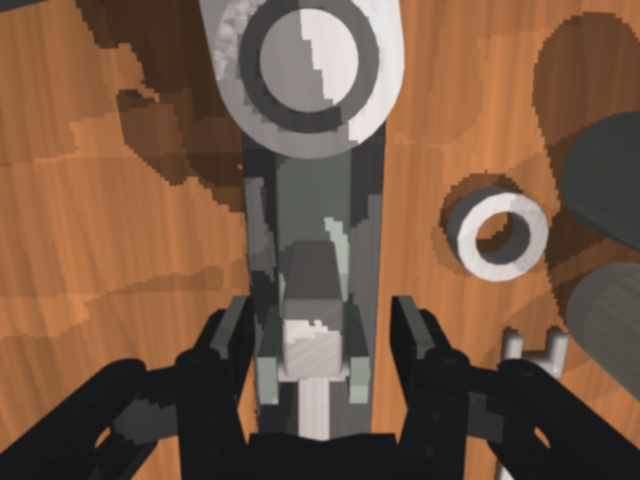

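Emit:
move_arm(
  series=[
    [[0, 0, 3, 0, 0, 0, 0.7], [0, 0, 4, 0, 0, 0, 0.7], [0, -4, 2, 0, 0, 0, 0.5], [0, -4.5, 0, 0, 0, 0, 0], [0, -4.5, 0, 0, 0, 0, 0]],
  ],
)

```text
clock: 18.45
eef_pos: [0.6113, -0.0375, 0.1658]
tool_rot: [0.703, 0.711, 0.009, 0.004]
ft_force: [-0.1, -0.4, 0.5]
grip_width: 0.0168
```

Emit:
move_arm(
  series=[
    [[0, -1, 0, 0, 0, 0, 0], [0, 0, 0, 0, 0, 0, 0], [0, 0, 0, 0, 0, 0, 0], [0, 0, 0, 0, 0, 0, 0], [0, 0, 0, 0, 0, 0, 0]],
  ],
)

```text
clock: 18.95
eef_pos: [0.6123, -0.051, 0.1671]
tool_rot: [0.705, 0.709, 0.01, 0.006]
ft_force: [0.4, 0.4, -0.2]
grip_width: 0.0001
```

Run:
```python
from h import *
todo(.608,-.050,.11,0)
C=jk('w9.png'); np.save('pics/w9_C.npy',C)
snap('scene','s9.png')
```

```text
t 18.95 p [ 0.6123 -0.051   0.1671] q [0.7047 0.7094 0.0101 0.0058] w 0.0001 F [ 0.4  0.4 -0.2] j [-0.09  0.48  0.19  1.25  0.01  1.48]
delta cm [-0.43  0.1  -5.71] rot deg [-0.35  1.29 -0.38]
t 18.95 p [ 0.6123 -0.051   0.1671] q [0.7047 0.7094 0.0101 0.0058] w 0.0001 F [ 0.4  0.4 -0.2] j [-0.09  0.48  0.19  1.25  0.01  1.48]
[ 580    0   60  117 5450] [0.761  0.0496 0.0994] [765.8  50.8] [23.6 57.5] 8.7
[ 275  156   64  125 6013] [ 0.6066 -0.04    0.0968] [606.1 -33. ] [34.1 63.7] 0.6
```

View pics/w9.png

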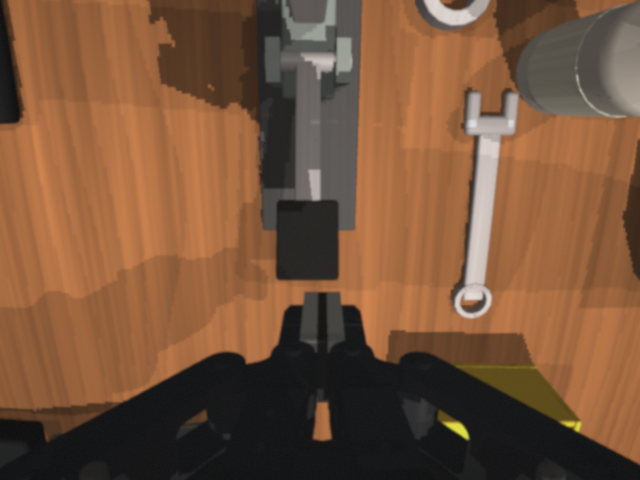

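View pics/s9.png

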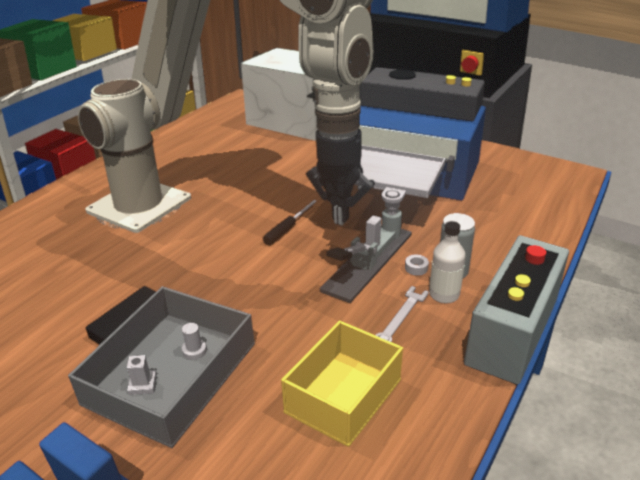

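Emit:
move_arm(
  series=[
    [[-0.6, 0.1, -2.5, -0.3, 1.3, -0.4, 0], [0, 0, -2.5, 0, 0, 0, 0], [0, 0, -0.8, 0, 0, 0, 0], [0, 0, 0, 0, 0, 0, 0], [0, 0, 0, 0, 0, 0, 0]],
  ],
)

```text
clock: 19.55
eef_pos: [0.6073, -0.0462, 0.109]
tool_rot: [0.705, 0.709, 0.001, 0.0]
ft_force: [1.2, 0.2, 0.1]
grip_width: -0.0004
```

Run:
```python
from h import *
todo(.6065,-.050,.056,0)
```

```text
t 19.55 p [ 0.6073 -0.0462  0.109 ] q [7.053e-01 7.089e-01 9.000e-04 4.000e-04] w -0.0004 F [1.2 0.2 0.1] j [-0.08  0.53  0.1   1.15  0.    1.49]
delta cm [-0.08 -0.38 -5.3 ] rot deg [-0.04  0.1  -0.3 ]
```

Emit:
move_arm(
  series=[
    [[0, -0.3, -1, 0, 0, 0, 0], [0, -0.1, -1, 0, 0, 0, 0], [0, 0, -1, 0, 0, 0, 0], [0, 0, -1, 0, 0, 0, 0], [0, 0, -0.7, 0, 0, 0, 0]],
  ],
)

```text
clock: 20.05
eef_pos: [0.6112, -0.0542, 0.0663]
tool_rot: [0.706, 0.708, 0.002, 0.007]
ft_force: [-3.5, -2.5, 7.9]
grip_width: 0.0003
```

Run:
```python
from h import *
todo(.6065,-.050,.056,0)
snap('top','t10.png');snap('wrist','w10.png')
```

```text
t 20.05 p [ 0.6112 -0.0542  0.0663] q [0.7061 0.7081 0.0025 0.0072] w 0.0003 F [-3.5 -2.5  7.9] j [-0.09  0.56  0.05  1.04 -0.01  1.48]
delta cm [-0.47  0.42 -1.03] rot deg [ 0.38  0.79 -0.16]
```

View pics/w10.png

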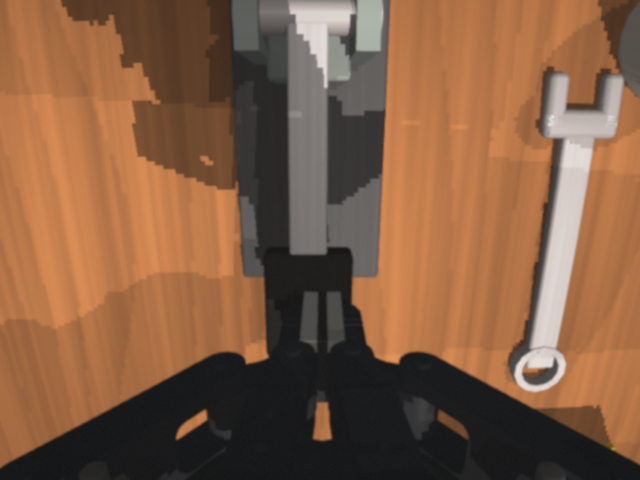

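Emit:
move_arm(
  series=[
    [[-0.2, 0.2, -0.6, 0, 0, 0, 0], [-0.1, 0.1, -0.6, 0, 0, 0, 0], [0, 0, -0.5, 0, 0, 0, 0], [0, 0, -0.4, 0, 0, 0, 0], [0, 0, -0.3, 0, 0, 0, 0]],
  ],
)

```text
clock: 20.65
eef_pos: [0.6114, -0.055, 0.0524]
tool_rot: [0.707, 0.707, 0.005, 0.013]
ft_force: [-9.6, 0.3, 22.1]
grip_width: 0.0002
```

Run:
```python
from h import *
todo(.6065,-.050,.050,0)
o,p,d=snap('top','t11.png');snap('scene','s11.png')
o,p,d=snap('wrist','w11.png');np.save('pics/w11_C.npy',cloud('wrist',o,d))
```

```text
t 20.65 p [ 0.6114 -0.055   0.0524] q [0.7073 0.7067 0.0052 0.0134] w 0.0002 F [-9.6  0.3 22.1] j [-0.09  0.57  0.01  0.99 -0.01  1.49]
delta cm [-0.49  0.5  -0.24] rot deg [0.66 1.51 0.05]
```

View pics/w11.png

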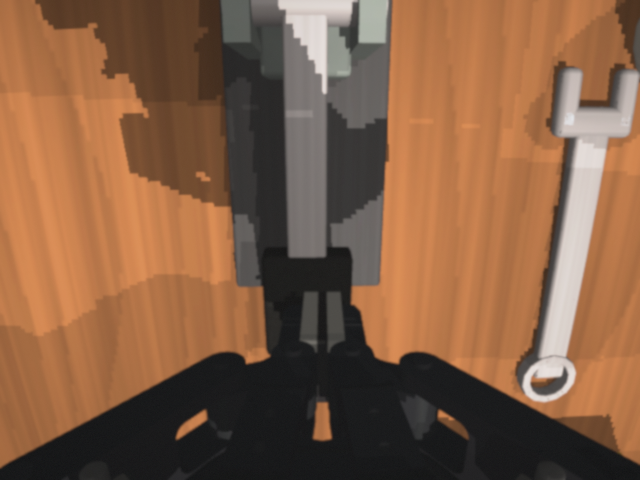

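View pics/s11.png

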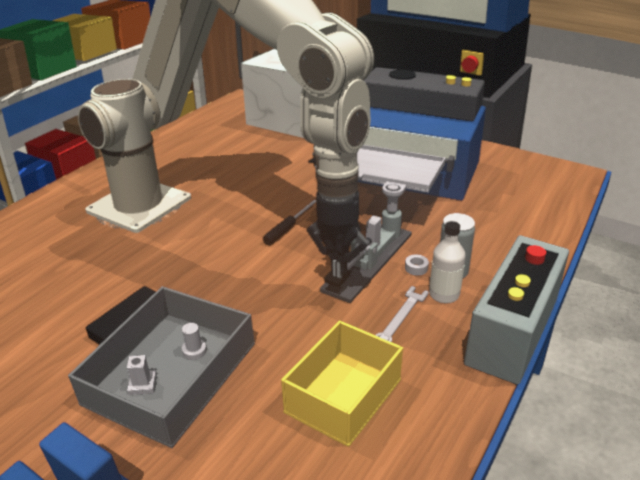

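View pics/t11.png

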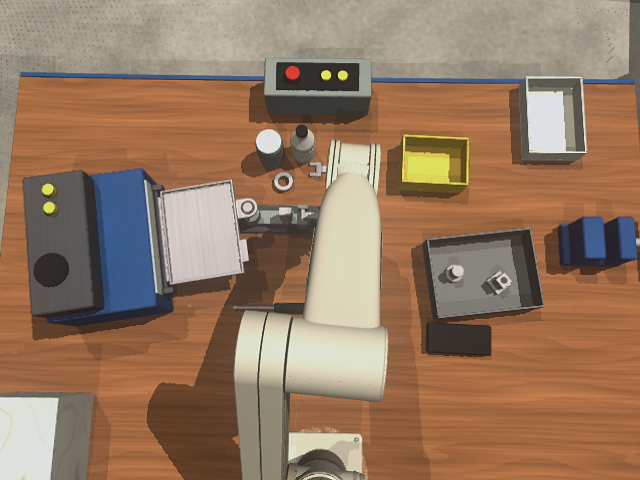

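```bash
cat >> h.py <<'E'
def chk(fn):
    d=np.load('pics/'+fn+'_d.npy'); T=cloud('top',None,d)
    def s(n,u0,u1,v0,v1,z0,z1):
        S=T[v0:v1,u0:u1].reshape(-1,3); S=S[(S[:,2]>z0)&(S[:,2]<z1)]
        if len(S)<5: print(n,'none');return
        r=cv2.minAreaRect((S[:,:2]*1000).astype(np.float32)); print(n,len(S),np.round(np.median(S,0),4),np.round(r[0],1),np.round(r[1],1),round(r[2],1))
    s('lug',240,262,195,222,.105,.15); s('post',275,300,195,228,.085,.105); s('tray front',225,232,200,260,.1,.15); s('base',240,320,185,250,.006,.018)
E
python3 - <<'E'
from h import *
for f in ['top0','t3','t7','t10','t11']: print(f); chk(f)
p=cv2.imread('pics/t11.png')[180:250,225:335];cv2.imwrite('pics/c4.png',cv2.resize(p,None,fx=7,fy=7,interpolation=cv2.INTER_CUBIC))
E
```

```text
top0
lug 317 [0.6025 0.1775 0.1142] [603.6 175.3] [47.3 43.4] 2.4
post none
tray front 419 [0.5553 0.2223 0.1116] [555.9 222.3] [141.8  16. ] 2.4
base 466 [0.5815 0.0514 0.0091] [608.9 111.3] [166.9 198.1] 2.0
t3
lug 317 [0.6031 0.1771 0.1147] [603.6 175.1] [48.  42.9] 3.6
post none
tray front 418 [0.5549 0.222  0.1118] [555.9 221.9] [141.9  15.9] 2.3
base 476 [0.5822 0.0534 0.009 ] [610.5 111.8] [166.1 199.3] 0.8
t7
lug 169 [0.6033 0.1862 0.1144] [602.4 185.7] [46.2 21.8] 2.0
post none
tray front 420 [0.5554 0.2221 0.1117] [556.5 221.8] [141.5  16.2] 2.0
base 183 [0.5927 0.0325 0.0133] [616.3 112.1] [154.2 199.8] 0.8
t10
lug 313 [0.6026 0.1772 0.1214] [604.2 176.1] [47.4 42.4] 8.3
post 108 [0.6026 0.0921 0.0952] [603.9  92.5] [29.6 20.2] 88.5
tray front 418 [0.5547 0.2211 0.1171] [554.8 221.4] [141.3  16. ] 2.3
base 933 [0.5847 0.1135 0.012 ] [612.5 110.2] [163.  199.6] 2.3
t11
lug 298 [0.6023 0.1773 0.1295] [602.7 174.8] [45.4 40. ] 1.6
post 112 [0.603  0.0919 0.0944] [603.6  92. ] [20.  28.9] 0.1
tray front 420 [0.5525 0.2204 0.1229] [554.3 220.9] [141.7  16.7] 2.2
base 964 [0.5847 0.1112 0.0117] [611.2 111.8] [164.4 199.2] 0.9
```

View pics/c4.png

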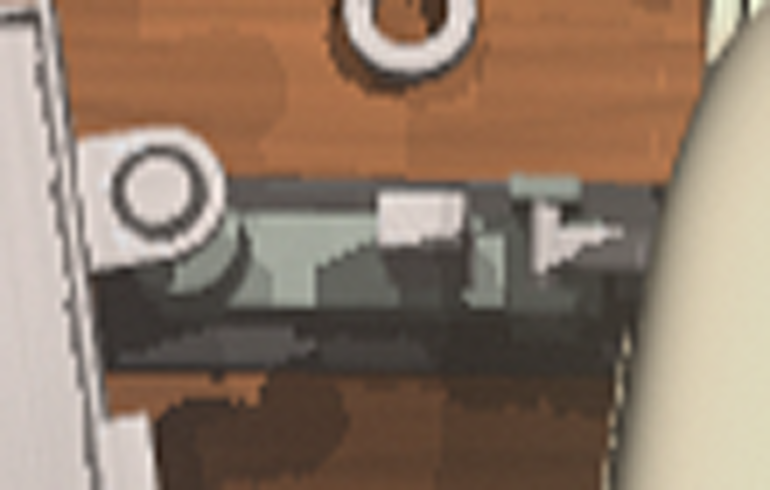

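Emit:
move_arm(
  series=[
    [[-0.2, 0.2, 1, 0, 0, 0, 0], [0, 0, 1.5, 0, 0, 0, 0], [0, 0, 1.5, 0, 0, 0, 0], [0, 0, 1.5, 0, 0, 0, 0], [0, 0, 1.5, 0, 0, 0, 0]],
  ],
)

```text
clock: 21.3
eef_pos: [0.6117, -0.0504, 0.1252]
tool_rot: [0.707, 0.707, 0.01, 0.014]
ft_force: [0.2, 0.1, -0.1]
grip_width: 0.0005
```

Run:
```python
from h import *
todo(.6065,-.050,.108,0)
snap('top','t12.png'); chk('t12'); C=jk('w12.png')
todo(.6065,-.050,.108,0)
```

```text
t 21.3 p [ 0.6117 -0.0504  0.1252] q [0.707  0.707  0.0103 0.0136] w 0.0005 F [ 0.2  0.1 -0.1] j [-0.08  0.5   0.1   1.14 -0.    1.49]
delta cm [-0.52  0.04 -1.72] rot deg [ 0.26  1.94 -0.  ]
lug 319 [0.6028 0.1775 0.1147] [603.1 175.3] [47.1 42.5] 1.6
post 114 [0.603  0.0919 0.0947] [603.3  92.1] [29.1 20.6] 89.4
tray front 420 [0.5551 0.2221 0.1117] [555.8 222.3] [141.5  15.7] 2.3
base 933 [0.584  0.1159 0.0115] [611.3 112.2] [164.6 194.7] 0.8
t 21.35 p [ 0.6133 -0.0505  0.1281] q [0.707  0.707  0.0118 0.0153] w 0.0002 F [ 1.4 -0.   1.5] j [-0.08  0.5   0.1   1.14 -0.    1.49]
[625  13  15  87 834] [0.756  0.0483 0.0834] [758.   48.8] [ 7.9 38.1] 10.3
[ 265  165   76  150 7647] [ 0.6054 -0.0365  0.0954] [606.6 -32.4] [63.  33.8] 89.9
t 21.4 p [ 0.6133 -0.0507  0.127 ] q [0.707  0.7069 0.0117 0.0154] w 0.0001 F [ 0.2  0.3 -1.4] j [-0.08  0.5   0.1   1.14 -0.    1.49]
delta cm [-0.68  0.07 -1.9 ] rot deg [0.3 2.2 0. ]
```

View pics/w12.png

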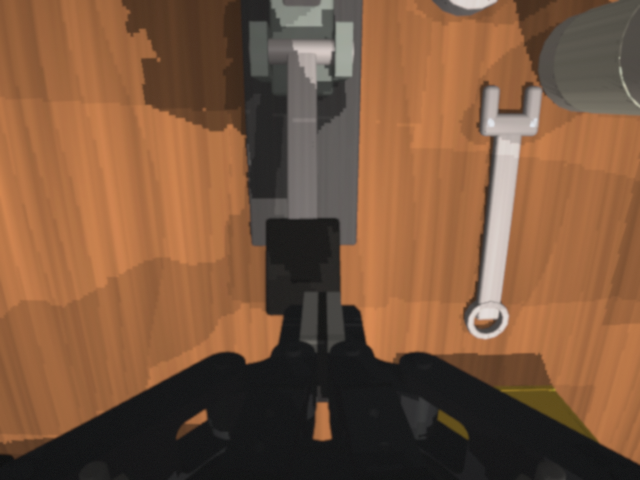

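Emit:
move_arm(
  series=[
    [[-0.8, 0, -1.2, 0.3, 2.2, 0, 0], [-0.2, 0, -0.5, 0, 0, 0, 0], [-0.1, 0, -1, 0, 0, 0, 0], [-0.1, 0, -1, 0, 0, 0, 0], [-0.1, 0, -1, 0, 0, 0, 0]],
  ],
)

```text
clock: 21.9
eef_pos: [0.6002, -0.0525, 0.0743]
tool_rot: [0.708, 0.707, -0.002, 0.0]
ft_force: [1.4, -4.3, 7.6]
grip_width: 0.0001
```

Emit:
move_arm(
  series=[
    [[-0.1, 0, -1, 0, 0.2, 0, 0], [-0.1, 0, -1, 0, 0.2, 0, 0], [-0.1, 0.1, -0.8, 0, 0.2, 0, 0], [0, 0.1, -0.6, 0, 0.2, 0, 0], [0, 0, -0.4, 0, 0, 0, 0]],
  ],
)

```text
clock: 22.4
eef_pos: [0.6005, -0.0549, 0.0523]
tool_rot: [0.709, 0.705, -0.004, 0.004]
ft_force: [-9.6, 2.2, 23.5]
grip_width: 0.0001
```

Run:
```python
from h import *
snap('top','t13.png'); chk('t13'); st(); snap('wrist','w13.png'); st(); snap('scene','s13.png'); st()
p=cv2.imread('pics/t13.png')[180:250,225:335];cv2.imwrite('pics/c5.png',cv2.resize(p,None,fx=7,fy=7,interpolation=cv2.INTER_CUBIC))
```

```text
lug 302 [0.6025 0.1771 0.1293] [603.2 174.9] [44.5 40. ] 3.1
post 115 [0.6022 0.0921 0.0949] [603.6  92.2] [20.6 29.1] 1.6
tray front 418 [0.5524 0.2204 0.1235] [553.4 220.5] [139.8  16.5] 2.4
base 978 [0.5844 0.1151 0.0116] [611.2 111.5] [163.9 199.3] 1.2
t 22.45 p [ 0.6005 -0.0549  0.0519] q [ 0.7088  0.7054 -0.0037  0.0038] w -0.0002 F [-10.6  -0.   30.4] j [-0.09  0.57  0.01  1.01 -0.01  1.49]
t 22.5 p [ 0.6006 -0.0549  0.0518] q [ 0.7088  0.7054 -0.0037  0.0038] w 0.0004 F [-11.4   0.7  32.3] j [-0.09  0.57  0.01  1.01 -0.01  1.49]
t 22.55 p [ 0.6006 -0.0549  0.0519] q [ 0.7087  0.7055 -0.0037  0.0038] w 0.0004 F [-11.    0.7  31.1] j [-0.09  0.57  0.01  1.01 -0.01  1.49]
```

View pics/w13.png

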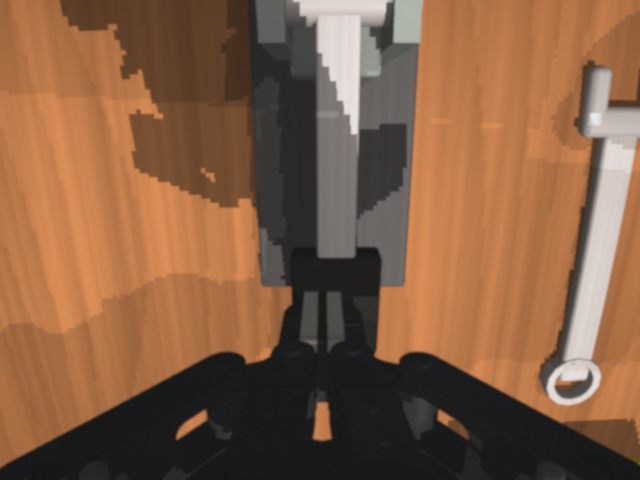

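View pics/c5.png

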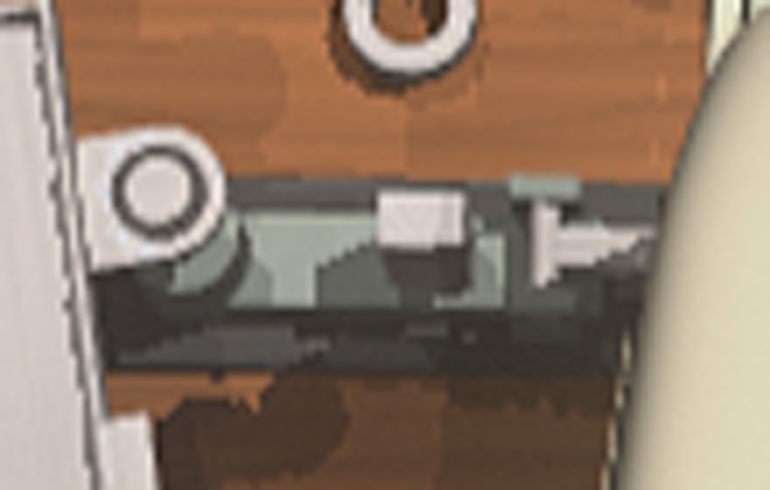

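View pics/s13.png

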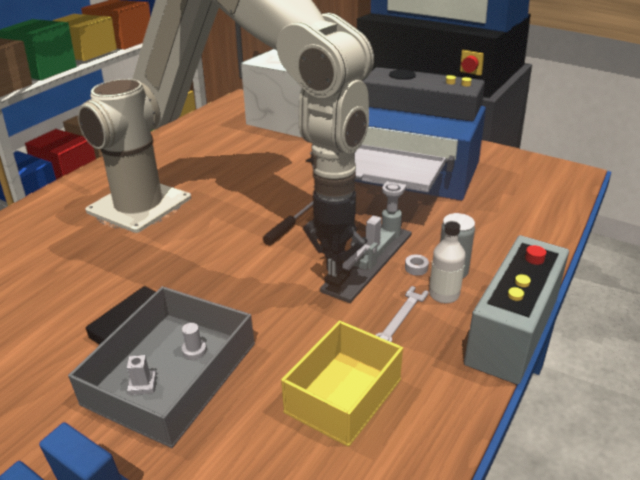

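Run:
```python
from h import *
bot.job_done(); st()
```

```text
the job is handed in; nothing more can be done
the job is handed in; nothing more can be done
```

I finished the job and handed it in at about 22.6 s of the 72 s allowed. The hand-in returned no verdict.

- **Fittings:** both were picked from the tray and released in the tote. They stand upright there in the last scene picture.
- **Jack:** carried by its post and set down with the saddle about 2–4 mm from under the ring's centre (limit 12 mm). That figure is inferred from the post and ring positions, because the lug hides the saddle.
- **First stroke:** the lug rose about 15 mm, roughly 0.07 rad. The handle then came back up and the tray returned to level, with the jack unmoved.
- **Second stroke:** the handle is held down at its stop, TCP height 52 mm. The lug is again about 15 mm up, and the arm is steady with no visible contact between the robot and the tray.

**Disagreements in the checks:**
- **Push force:** the final push settled at about 31 N, higher than needed. A sideways force of about 11 N at the wrist remained, but the jack did not shift in the top camera.
- **Camera offset:** the top and wrist cameras disagreed by 2–4 mm on jack positions.
- **Bystanders:** the last pictures show nothing visibly moved, but I did not measure each bystander or the tote.

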